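Work a slip yoke home on its splined shaft, in phase, and pin it

TASK

The slip yoke is only perched on the end of the upright splined shaft: its teeth stand on the shaft's teeth. Work it round until its ears line up with the ears of the lower yoke at the foot of the shaft and the greased splines mesh, press it fully home so that it pushes the dust seal down onto the shoulder, then push its lock pin in until the pin's head meets the boss. Leave the oil can and the wrench where they are.

Things in the scene. Friction and masses are not known exactly. Their poses are not given: they have to be found in the camera images.
- shaft_stand: Fixed steel stand on the bench: round foot 90 mm across, the lower yoke with two ears hanging down beside a cross block, then an upright stub shaft with six spline teeth. Origin: centre of the foot's underside, on the bench; z up along the shaft axis, y along the line through the two lower ears, x square to it. Shoulder under the dust seal 95 mm, spline teeth 95 to 122 mm above the origin
- shaft_nose (a point): Centre of the shaft's flat top end, 143 mm above the stand's origin, on its axis. Downwards from here: a round nose 28 mm thick (bevelled) for 8 mm, the lock pin's groove 13 mm thick for 12.5 mm, then the teeth, one every 60 degrees, 37 mm across their tips and 28 mm between them. Axes as the stand's
- lower_ear (a point): Centre of the lower yoke's ear on the stand's +y side, 28 mm off the shaft axis, 44 mm above the bench; its twin is at -y. The lower ears are shaped like the slip yoke's, 68 mm over both outer faces, and show which way the slip yoke's ears must stand. Axes as the stand's
- yoke_centre (a point): The slip yoke: dark steel, loose, 0.5 to 0.8 kg, a round hub 62 mm across with two upright ears like a fork. Point on the hub's axis half-way up, 43 mm above the lower face; z up, y along the line through its ears. Lower face above the stand's origin: 122 mm perched (start), about 111 meshed and resting on the seal, 103 fully home; the last 9 mm need a push down of about 10 to 20 N
- yoke_floor (a point): Centre of the flat, closed floor between the slip yoke's ears, on the axis, 48 mm above its lower face: the place to press. The gap between the ears is 44 mm along y, open along x. At the start the ears stand 14 to 46 degrees clockwise, seen from above, of being in line with the lower ears; the perched yoke turns easily round the nose
- yoke_ear (a point): Centre of the slip yoke's ear on its +y side, 28 mm off the axis (its twin is at -y): 12 mm thick along y, 36 mm wide along x, with a bearing hole; it rises 38 mm above the floor, 19 mm above this point. The yoke meshes every 60 degrees, with about 5 degrees of play either way, and drops about 10 mm by itself; in line with the lower ears at one mesh only (or half a turn on)
- dust_seal (a joint): black rubber ring 56 mm across, 8 mm thick, a stiff fit round the foot of the shaft; 0 = up, its top 112 mm above the stand's origin; 0.009 = pushed down fully onto the shoulder, its top at 103 mm. It stays where it is pushed
- lock_pin (a joint): Headed steel pin, 8 mm thick, that slides through the side of the slip yoke's hub, straight towards the shaft; 0 = drawn out, 0.009 = fully in, its head against the boss on the hub. It slides stiffly, about 3 to 5 N, and stays where left. Only when the yoke is fully home can it enter the shaft's groove and lock the yoke; on the nose it stops after 2 to 4 mm. Pushed in too early it keeps the yoke from going down
- pin_head (a point): Centre of the outer flat face of the lock pin's head, 17 mm across and 6 mm thick. Axes as the yoke's: the pin is pushed in along +x, towards the hub's axis. The head stands out on the yoke's -x side, 53 mm from the hub axis when drawn out, 44 mm fully in, 26 mm above the hub's lower face. The boss it meets is 19 mm across
- oil_can: dark green thumb oiler standing on the bench, 66 mm across and 172 mm high with its bent spout; origin under its middle; leave it alone
- wrench_19: steel combination wrench lying flat, 258 mm long, 10 mm thick; origin under its middle, y along it; leave it alone

How it is judged:
By the outcome, as a careful person would: the job done as asked, in the order asked, and still so for the second after the job is handed in, with the robot touching nothing.
It also fails if it takes over 54 s, if anything falls off the work surface, if the arm or the gripper's body presses on something with over 40 N, if the wrist force passes 120 N, or if a joint passes its speed limit or range.

ROBOT

A 7-joint arm with a two-finger parallel gripper is mounted at the origin on the work surface; the furniture and walls round the work are solid. World frame = base frame: x ahead of the robot, y to its left, z up, the work surface at z = 0. Lengths are in m, angles in rad, forces in N, time in s.
With the tool pointing down it reaches from about 0.425 to 0.975 m from the base axis. Payload 16.7 kg.
Tool frame: the origin (TCP) lies at the very end of the fingers, on their centre line; the grasp point (between the pads) lies 19 mm behind it (manip.grasp_offset is the x of the grasp point in the tool frame, in m); x points along the fingers, z is the direction in which the jaws open and shut, and the axes are right-handed (so a half turn about x gives the same grasp; the last joint's range is limited). The gripper opens to 85 mm and grips with 20 to 120 N. Pads are 22 mm wide; open, the fingers measure 114 mm over their backs; the gripper's body (76 mm by 85 mm) begins 54 mm behind the grasp point. The pads swing forward as they close: fully open they stand 13 mm farther back than shut.
Start: joints at [-1.407, 0.426, 0.074, 1.606, -0.034, 1.111, -0.067], TCP at [0.208, 0.642, 0.231] pointing down, gripper open.
Joint ranges: [-2.85, 2.85], [-0.5, 2.14], [-1.23, 1.37], [0.21, 2.46], [-1.02, 4.16], [0.16, 2.05], [-2.73, 2.73]. Speed limits (rad/s): [1.89, 1.89, 2.39, 2.39, 3.01, 3.01, 3.01].

INTERFACE

Orientations are given as a rotation vector (axis times angle).
In Python, from workcell import sensors, camera, camera_model, hand_in, outline_of, landmark_of, manip gives the robot as it stands. The module is installed in compiled form; this text tells all that it offers.
- The arm moves only by the tool move_arm, never from a script. Its argument "deltas" is a list of rows, each an object of numbers: "tx", "ty", "tz": the shift along the tool's x, y, z in m; "wx", "wy", "wz": the turn, a rotation vector about the tool's x, y, z in rad; "grip": the opening, from 0 (shut) to 1 (fully open). A call has 1 to 8 rows; each row is the pose to reach, as a shift and turn from the pose commanded when the call began, along the tool's axes at that moment; what a row does not reach only later rows make up. A row lasts 1/8 s, in which the tool goes at most 62.5 mm and 10.7 degrees, less where a joint would pass 70% of its speed; a pose out of reach is approached as far as the arm can. A call with a gripper value outside its range is refused whole. The fingers move at their own pace and stop on an object; the grip force is fixed at half the most. Time passes only in rows, so rows that repeat a pose let the fingers close. It gives the time, the measured TCP pose, the force and the opening at its end, in the units of the state.
- sensors.read_state(): the state, without advancing time (a new reading comes with each control period).
- camera(name): name is "side" or "top" or "wrist"; returns the picture (480x640x3 uint8, blue, green, red); there is no depth.
- camera_model(name): a dict with "fx", "fy", "cx", "cy" (pixels), "R" (3x3) and "t" (3): a world point X has camera coordinates R X + t. Camera axes: x right, y down, z forward; pixel columns grow to the right and rows downward; lengths in m; the calibration is good to about 2 mm. A picture is of the moment at which its call begins: read the wrist's pose just before it. camera_model takes no time and is no camera call; for the wrist camera it gives the pose at the moment of the call.
- hand_in(): hands the job in, once; it reports no verdict.
Trained networks look in the newest picture that a camera, given by its name, has taken for a name from the list of things; names that differ only in an ending like _2 or _b are one class to them, and where a whole thing is asked for, a point or a joint stands for the part that bears it (a point fixed in the world has none). Each returns a list of dicts, best first, with "p" (0 to 1); they miss things now and then, are a little off and sometimes report something else, mostly with a low value. They report only what shows in the picture. A call takes as long as a camera call.
- outline_of(camera, label): "mask" (480x640 bool, what is visible of it).
- landmark_of(camera, label): "at" ([x, y, z] in m, in the coordinates of the camera as it stood for that picture, good to about 4 mm: a listed point, or the origin of a listed thing).
The state is a dict: "time_s": time; "qpos": joint angles; "joint_velocities": joint speeds; "joint_efforts": joint torques, N m; "ee_pos": TCP position; "tool_rot": TCP orientation; "ft_force": force on the tool from outside, world axes, zero at the start; "ft_torque": the same for the moment, N m; "finger_gap": opening from 0.0 (shut) to 1.0 (fully open).
Only numpy, scipy, OpenCV 4.12 (cv2) and the standard library are available. Lean on these libraries where they do the work, as an engineer would, in place of code of your own. Each camera call takes 0.05 s, during which the arm holds its last target.

## Working session

There is one attempt and no reset: what is moved stays moved. The work goes in short steps, Python scripts to look and compute and a tool call to move; the robot and the scene stay as the last step left them, time stands still between calls to the robot, and variables do not carry over. Pictures are saved under pics/ and viewed, and the job is handed in when it is done.

Besides the shell and the picture viewer there is one more tool, called after "Request:" as name([rows], argument=value, ...), one row to a line, values as JSON. move_arm: Moves the arm, as the interface text tells. Its arguments: {"type":"object","properties":{"deltas":{"type":"array"}},"required":["deltas"]}

```bash
mkdir -p pics; cat > h.py <<'E'
import numpy as np, cv2
from scipy.spatial.transform import Rotation as Rn
from workcell import sensors, camera, camera_model, hand_in, outline_of, landmark_of, manip
def st():
    s=sensors.read_state(); R=Rn.from_rotvec(s['tool_rot']).as_matrix()
    print('t',round(s['time_s'],3),'p',np.round(s['ee_pos'],4),'F',np.round(s['ft_force'],1),'gap',round(s['finger_gap'],3)); print(np.round(R,3)); print('q',np.round(s['qpos'],3)); return s,R
def lm(cam,label,n=1):
    m=camera_model(cam); out=[]
    for d in landmark_of(cam,label)[:n]:
        X=np.array(m['R']).T@(np.array(d['at'])-np.array(m['t'])); out.append(X); print(cam,label,round(d['p'],2),np.round(X,4))
    return out
def proj(cam,X):
    m=camera_model(cam); c=np.array(m['R'])@np.array(X)+np.array(m['t']); return np.array([m['fx']*c[0]/c[2]+m['cx'],m['fy']*c[1]/c[2]+m['cy']])
E
python3 - <<'E'
from h import *
st(); print(manip.grasp_offset)
for c in ['side','top','wrist']:
    cv2.imwrite(f'pics/{c}0.png',camera(c))
    m=camera_model(c); print(c, np.round(-np.array(m['R']).T@np.array(m['t']),3), np.round(np.array(m['R'])[2],3), m['fx'])
for c in ['side','top']:
    for l in ['shaft_stand','shaft_nose','lower_ear','yoke_centre','yoke_floor','yoke_ear','pin_head','oil_can','wrench_19']: lm(c,l,2)
st()
E
```

```text
t 0.0 p [0.2082 0.6416 0.2306] F [-0.1 -0.1  0.4] gap 1.004
[[-0.    -0.951  0.309]
 [-0.001  0.309  0.951]
 [-1.    -0.    -0.001]]
q [-1.407  0.427  0.074  1.607 -0.034  1.111 -0.067]
-0.0187
side [ 0.37  -0.556  0.584] [ 0.044  0.88  -0.473] 473.28749441692224
top [0.269 0.237 1.017] [ 0.155  0.014 -0.988] 545.1290776295846
wrist [0.131 0.667 0.373] [ 0.297 -0.098 -0.95 ] 332.59023352448907
side shaft_stand 0.91 [ 0.4853  0.3586 -0.0006]
side lower_ear 0.77 [0.4582 0.3805 0.042 ]
side lower_ear 0.32 [0.3203 0.3206 0.0028]
side yoke_centre 0.85 [0.4812 0.3608 0.1688]
side yoke_centre 0.65 [ 0.4838  0.3598 -0.0011]
side yoke_floor 0.85 [0.4868 0.3596 0.1724]
side yoke_ear 0.72 [0.4808 0.3873 0.1831]
side pin_head 0.47 [0.4337 0.3499 0.1448]
side oil_can 0.73 [0.5048 0.0796 0.0046]
side oil_can 0.61 [0.4563 0.3798 0.0421]
side wrench_19 0.77 [0.3192 0.3199 0.0041]
side wrench_19 0.63 [ 0.4837  0.3596 -0.0025]
top shaft_stand 0.93 [ 0.4914  0.3613 -0.0022]
top shaft_nose 0.57 [0.4869 0.3662 0.1621]
top lower_ear 0.74 [0.4668 0.3793 0.0438]
top yoke_centre 0.93 [0.4866 0.3638 0.1609]
top yoke_floor 0.82 [0.486  0.3631 0.1663]
top yoke_ear 0.77 [0.4839 0.3929 0.1851]
top pin_head 0.5 [0.4374 0.3498 0.1458]
top oil_can 0.81 [0.5104 0.0749 0.    ]
top wrench_19 0.55 [0.322  0.3257 0.0004]
top wrench_19 0.53 [0.4387 0.351  0.1484]
t 1.05 p [0.2084 0.642  0.2313] F [-0.4  0.3  0.3] gap 0.997
[[-0.    -0.951  0.309]
 [-0.     0.309  0.951]
 [-1.     0.    -0.   ]]
q [-1.406  0.426  0.074  1.606 -0.034  1.111 -0.067]
```

View pics/side0.png

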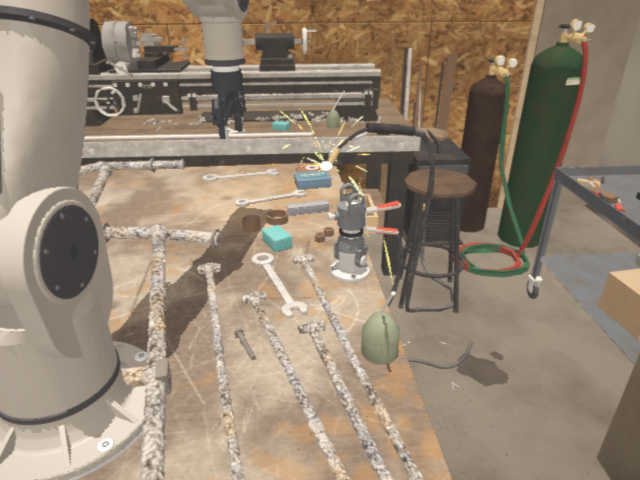

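View pics/top0.png

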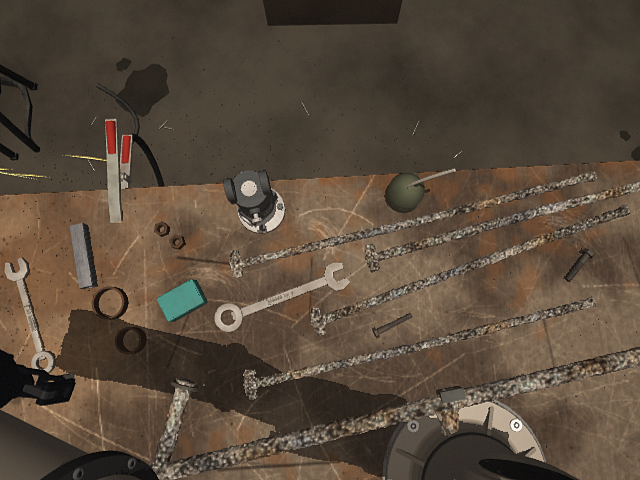

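View pics/wrist0.png

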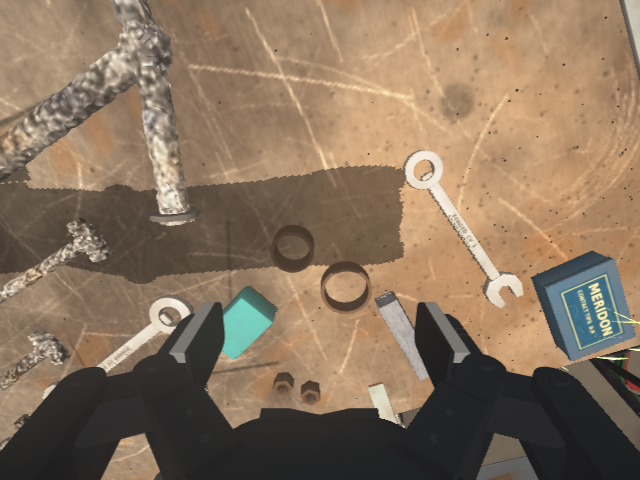

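```bash
python3 - <<'E'
import cv2
import numpy as np
a=cv2.imread('pics/top0.png')[150:250,200:310]; b=cv2.imread('pics/side0.png')[175:285,300:410]
a=cv2.resize(a,(400,364),interpolation=cv2.INTER_CUBIC); b=cv2.resize(b,(364,364),interpolation=cv2.INTER_CUBIC)
cv2.imwrite('pics/crop0.png',np.hstack([a,b]))
from h import *
print(proj('top',[.487,.361,0]),proj('top',[.487,.361,.17]),proj('top',[.587,.361,.0])-proj('top',[.487,.361,.0]),proj('side',[.487,.361,.17]))
E
```

```text
[262.40774697 210.02179629] [249.68179385 187.93679388] [  0.33182884 -50.56762625] [352.02728114 203.796281  ]
```

View pics/crop0.png

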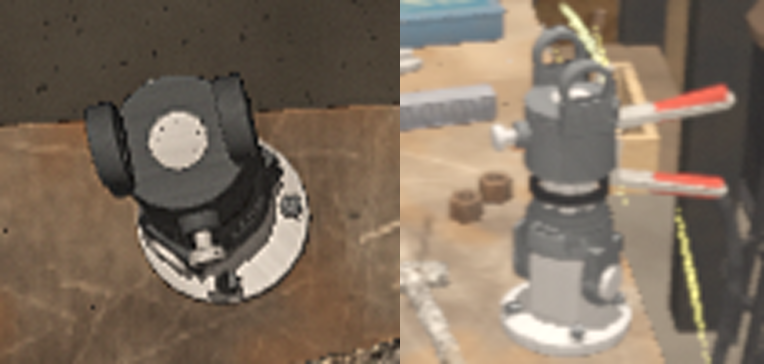

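Request:
move_arm([
  {"tx": -0.03, "ty": -0.05, "tz": -0.025, "wx": -0.08},
  {"tx": -0.06, "ty": -0.1, "tz": -0.05, "wx": -0.16},
  {"tx": -0.08, "ty": -0.15, "tz": -0.08, "wx": -0.24},
  {"tx": -0.08, "ty": -0.2, "tz": -0.105, "wx": -0.32},
  {"tx": -0.08, "ty": -0.25, "tz": -0.13, "wx": -0.4},
  {"tx": -0.08, "ty": -0.3, "tz": -0.155, "wx": -0.48},
  {"tx": -0.08, "ty": -0.352, "tz": -0.181, "wx": -0.56},
  {"tx": -0.08, "ty": -0.352, "tz": -0.181, "wx": -0.56},
])

```text
$.deltas[0]: bad value
```

Request:
move_arm([
  {"tx": -0.03, "ty": -0.05, "tz": -0.025, "wx": -0.08, "wy": 0, "wz": 0, "grip": 1},
  {"tx": -0.06, "ty": -0.1, "tz": -0.05, "wx": -0.16, "wy": 0, "wz": 0, "grip": 1},
  {"tx": -0.08, "ty": -0.15, "tz": -0.08, "wx": -0.24, "wy": 0, "wz": 0, "grip": 1},
  {"tx": -0.08, "ty": -0.2, "tz": -0.105, "wx": -0.32, "wy": 0, "wz": 0, "grip": 1},
  {"tx": -0.08, "ty": -0.25, "tz": -0.13, "wx": -0.4, "wy": 0, "wz": 0, "grip": 1},
  {"tx": -0.08, "ty": -0.3, "tz": -0.155, "wx": -0.48, "wy": 0, "wz": 0, "grip": 1},
  {"tx": -0.08, "ty": -0.352, "tz": -0.181, "wx": -0.56, "wy": 0, "wz": 0, "grip": 1},
  {"tx": -0.08, "ty": -0.352, "tz": -0.181, "wx": -0.56, "wy": 0, "wz": 0, "grip": 1},
])

```text
time_s: 2.05
ee_pos: [0.4907, 0.3568, 0.3115]
tool_rot: [-1.385, 1.086, 1.382]
ft_force: [-1.4, 0.3, -0.3]
finger_gap: 1.003
```

```bash
python3 - <<'E'
from h import *
st(); cv2.imwrite('pics/w1.png',camera('wrist'))
for l in ['shaft_stand','lower_ear','yoke_centre','yoke_floor','yoke_ear','pin_head']: lm('wrist',l,2)
for p in [[.487,.361,.17],[.487,.361,.208]]: print(proj('wrist',p))
E
```

```text
t 2.05 p [0.4907 0.3568 0.3115] F [-1.4  0.3 -0.3] gap 1.003
[[ 0.001 -0.971 -0.238]
 [-0.001 -0.238  0.971]
 [-1.    -0.001 -0.001]]
q [-0.87   0.254  0.165  1.675 -0.042  1.216  1.116]
wrist shaft_stand 0.92 [ 0.4843  0.3635 -0.0031]
wrist lower_ear 0.88 [0.4532 0.3846 0.0429]
wrist yoke_centre 0.65 [0.4811 0.3657 0.1612]
wrist yoke_floor 0.79 [0.4782 0.3642 0.1707]
wrist yoke_ear 0.69 [0.4726 0.3961 0.1846]
wrist pin_head 0.75 [0.4272 0.3596 0.1461]
[317.69240817 226.55616484]
[317.45965585 240.02516882]
```

View pics/w1.png

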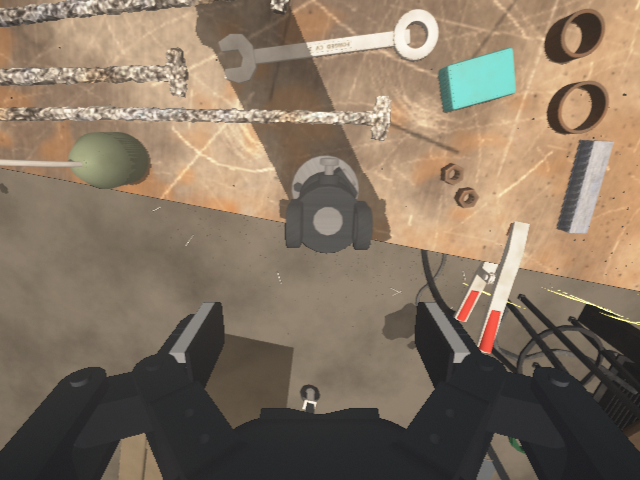

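```bash
python3 - <<'E'
from h import *
def back(cam,uv,z):
    m=camera_model(cam);R=np.array(m['R']);t=np.array(m['t']);C=-R.T@t
    d=R.T@np.array([(uv[0]-m['cx'])/m['fx'],(uv[1]-m['cy'])/m['fy'],1]);return C+d*(z-C[2])/d[2]
print(back('wrist',(328,221),.170)); print(back('top',(200+178/3.64,150+140/3.64),.17))
w=cv2.imread('pics/w1.png')[140:270,250:410]; cv2.imwrite('pics/w1c.png',cv2.resize(w,(800,650)[:2],interpolation=cv2.INTER_CUBIC)[:600])
E
```

```text
[0.47984886 0.36856582 0.17      ]
[0.4861545  0.36224343 0.17      ]
```

View pics/w1c.png

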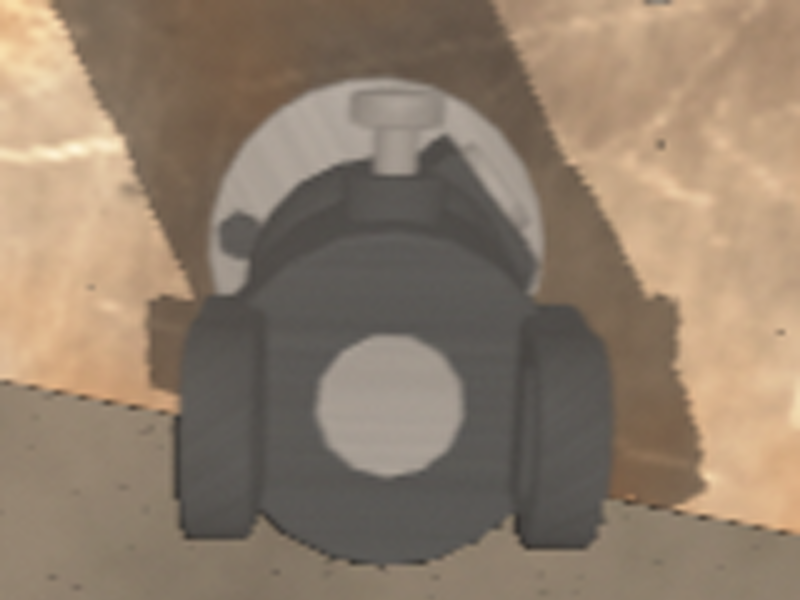

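```bash
cat >> h.py <<'E'
def back(cam,uv,z):
    m=camera_model(cam);R=np.array(m['R']);t=np.array(m['t']);C=-R.T@t
    d=R.T@np.array([(uv[0]-m['cx'])/m['fx'],(uv[1]-m['cy'])/m['fy'],1]);return C+d*(z-C[2])/d[2]
E
python3 - <<'E'
from h import *
st(); im=camera('wrist'); w=im[140:270,250:410]; cv2.imwrite('pics/w2c.png',cv2.resize(w,None,fx=4,fy=4,interpolation=cv2.INTER_CUBIC))
for l in ['shaft_stand','lower_ear','yoke_centre','yoke_floor','yoke_ear','pin_head']: lm('wrist',l,1)
g=(im.min(axis=2)>120).astype(np.uint8)
n,lab,sta,cen=cv2.connectedComponentsWithStats(g)
for i in range(1,n):
    if sta[i][4]>200 and 280<cen[i][0]<380 and 180<cen[i][1]<250: print(cen[i],sta[i], back('wrist',cen[i],.17))
st()
E
```

```text
t 2.4 p [0.4865 0.3622 0.3113] F [-0.3  0.5  0.4] gap 1.004
[[-0.    -0.969 -0.245]
 [ 0.    -0.245  0.969]
 [-1.     0.     0.   ]]
q [-0.877  0.254  0.161  1.675 -0.043  1.216  1.112]
wrist shaft_stand 0.79 [ 0.4863  0.365  -0.002 ]
wrist lower_ear 0.78 [0.4579 0.3803 0.0393]
wrist yoke_centre 0.69 [0.4907 0.3627 0.1619]
wrist yoke_floor 0.91 [0.4827 0.3592 0.1723]
wrist yoke_ear 0.67 [0.4808 0.3894 0.1905]
wrist pin_head 0.7 [0.4319 0.3527 0.1479]
[319.76910828 224.31687898] [306 211  29  28 628] [0.48531889 0.36136315 0.17      ]
t 2.75 p [0.4872 0.3613 0.3113] F [ 0.2 -0.1 -0.6] gap 0.997
[[-0.    -0.97  -0.244]
 [-0.    -0.244  0.97 ]
 [-1.     0.    -0.   ]]
q [-0.876  0.254  0.161  1.675 -0.043  1.216  1.113]
```

View pics/w2c.png

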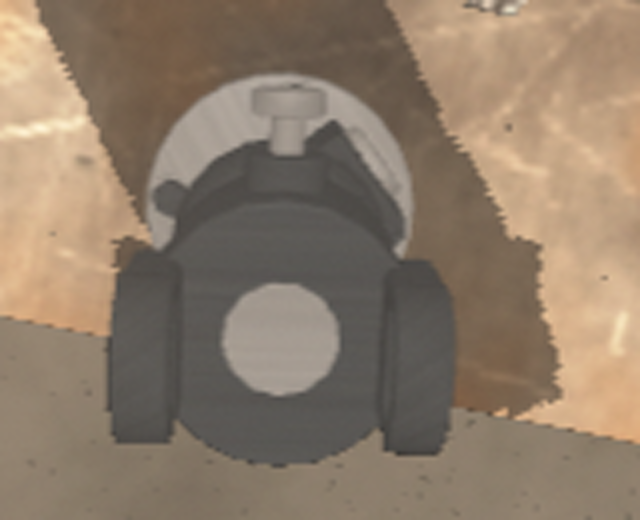

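Request:
move_arm([
  {"tx": 0.04, "ty": 0.001, "tz": 0, "wx": 0.04, "wy": 0, "wz": 0, "grip": 1},
  {"tx": 0.08, "ty": 0.001, "tz": 0, "wx": 0.04, "wy": 0, "wz": 0, "grip": 1},
  {"tx": 0.115, "ty": 0.001, "tz": 0, "wx": 0.04, "wy": 0, "wz": 0, "grip": 1},
  {"tx": 0.135, "ty": 0.001, "tz": 0, "wx": 0.04, "wy": 0, "wz": 0, "grip": 1},
  {"tx": 0.148, "ty": 0.001, "tz": 0, "wx": 0.04, "wy": 0, "wz": 0, "grip": 1},
  {"tx": 0.148, "ty": 0.001, "tz": 0, "wx": 0.04, "wy": 0, "wz": 0, "grip": 1},
  {"tx": 0.148, "ty": 0.001, "tz": 0, "wx": 0.04, "wy": 0, "wz": 0, "grip": 1},
])

```text
time_s: 3.62
ee_pos: [0.4868, 0.3612, 0.1642]
tool_rot: [-1.359, 1.103, 1.359]
ft_force: [0.2, 0.3, 0.5]
finger_gap: 0.996
```

Request:
move_arm([
  {"tx": 0, "ty": 0, "tz": 0, "wx": 0, "wy": 0, "wz": 0, "grip": 0.7},
  {"tx": 0, "ty": 0, "tz": 0, "wx": 0, "wy": 0, "wz": 0, "grip": 0.7},
  {"tx": 0, "ty": 0, "tz": 0, "wx": 0, "wy": 0, "wz": 0, "grip": 0.7},
  {"tx": 0, "ty": 0, "tz": 0, "wx": 0, "wy": 0, "wz": 0, "grip": 0.7},
])

```text
time_s: 4.12
ee_pos: [0.4867, 0.3613, 0.1644]
tool_rot: [-1.359, 1.103, 1.359]
ft_force: [-1.1, -0.0, 6.2]
finger_gap: 0.788
```

```bash
python3 - <<'E'
from h import *
st(); w=camera('wrist'); s=camera('side')[165:285,300:420]; 
cv2.imwrite('pics/g1.png',np.hstack([cv2.resize(w,(480,360)),cv2.resize(s,(320,360),interpolation=cv2.INTER_CUBIC)]))
E
```

```text
t 4.125 p [0.4867 0.3613 0.1644] F [-1.1 -0.   6.2] gap 0.788
[[ 0.001 -0.979 -0.205]
 [ 0.001 -0.205  0.979]
 [-1.    -0.001  0.001]]
q [-0.863  0.383  0.15   1.837 -0.07   0.925  1.095]
```

View pics/g1.png

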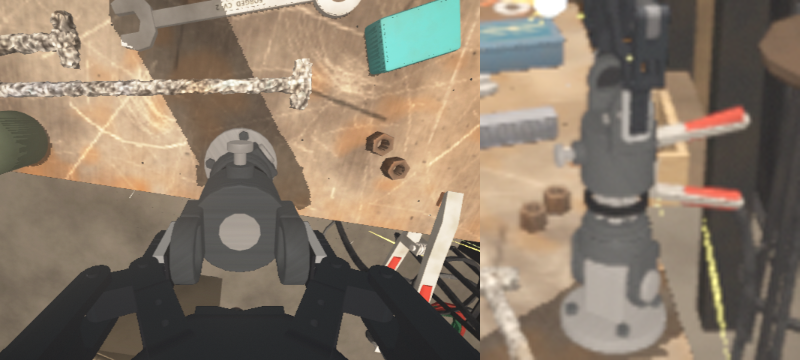

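Request:
move_arm([
  {"tx": 0, "ty": 0, "tz": 0, "wx": -0.1, "wy": 0, "wz": 0, "grip": 0.7},
  {"tx": 0, "ty": 0, "tz": 0, "wx": -0.2, "wy": 0, "wz": 0, "grip": 0.7},
  {"tx": 0, "ty": 0, "tz": 0, "wx": -0.3, "wy": 0, "wz": 0, "grip": 0.7},
  {"tx": 0, "ty": 0, "tz": 0, "wx": -0.4, "wy": 0, "wz": 0, "grip": 0.7},
  {"tx": 0, "ty": 0, "tz": 0, "wx": -0.5, "wy": 0, "wz": 0, "grip": 0.7},
  {"tx": 0, "ty": 0, "tz": 0, "wx": -0.6, "wy": 0, "wz": 0, "grip": 0.7},
  {"tx": 0, "ty": 0, "tz": 0, "wx": -0.68, "wy": 0, "wz": 0, "grip": 0.7},
  {"tx": 0, "ty": 0, "tz": 0, "wx": -0.68, "wy": 0, "wz": 0, "grip": 0.7},
])

```text
time_s: 5.22
ee_pos: [0.4861, 0.3614, 0.1634]
tool_rot: [-1.825, 0.65, 1.825]
ft_force: [0.1, 4.3, -6.6]
finger_gap: 0.785
```

```bash
python3 - <<'E'
from h import *
s,_=st(); print(s['ft_torque']); w=camera('wrist'); s=camera('side')[165:285,300:420]; t=camera('top')
cv2.imwrite('pics/g2.png',np.hstack([cv2.resize(w,(480,360)),cv2.resize(s,(320,360),interpolation=cv2.INTER_CUBIC)]))
lm('wrist','lower_ear',2)
st()
E
```

```text
t 5.225 p [0.4861 0.3614 0.1634] F [ 0.1  4.3 -6.6] gap 0.785
[[-0.    -0.633 -0.775]
 [ 0.001 -0.775  0.633]
 [-1.    -0.001  0.001]]
q [-0.751  0.382  0.007  1.831 -0.004  0.928  1.715]
[1.11860228 0.06893217 0.0013032 ]
wrist lower_ear 0.92 [0.4594 0.3809 0.0442]
t 5.425 p [0.4861 0.3613 0.1633] F [-0.9  5.3 -5.7] gap 0.786
[[-0.    -0.633 -0.774]
 [ 0.    -0.774  0.633]
 [-1.    -0.     0.   ]]
q [-0.752  0.382  0.008  1.831 -0.004  0.928  1.714]
```

View pics/g2.png

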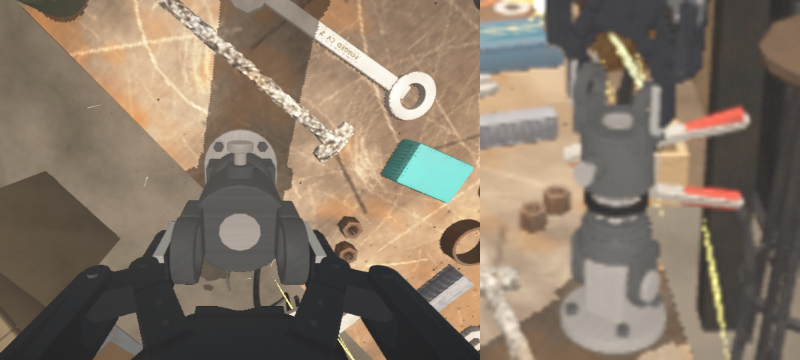

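Request:
move_arm([
  {"tx": 0.002, "ty": 0, "tz": 0, "wx": 0, "wy": 0, "wz": 0, "grip": 0.7},
  {"tx": 0.004, "ty": 0, "tz": 0, "wx": 0, "wy": 0, "wz": 0, "grip": 0.7},
  {"tx": 0.005, "ty": 0, "tz": 0, "wx": 0, "wy": 0, "wz": 0, "grip": 0.7},
])

```text
time_s: 5.8
ee_pos: [0.4861, 0.3616, 0.1583]
tool_rot: [-1.825, 0.65, 1.825]
ft_force: [-1.4, 5.7, -5.6]
finger_gap: 0.788
```

Request:
move_arm([
  {"tx": 0.002, "ty": 0, "tz": 0, "wx": 0, "wy": 0, "wz": 0, "grip": 0.7},
  {"tx": 0.004, "ty": 0, "tz": 0, "wx": 0, "wy": 0, "wz": 0, "grip": 0.7},
  {"tx": 0.006, "ty": 0, "tz": 0, "wx": 0, "wy": 0, "wz": 0, "grip": 0.7},
  {"tx": 0.006, "ty": 0, "tz": 0, "wx": 0, "wy": 0, "wz": 0, "grip": 0.7},
])

```text
time_s: 6.3
ee_pos: [0.4862, 0.3618, 0.1529]
tool_rot: [-1.825, 0.649, 1.825]
ft_force: [-2.0, 6.5, 1.4]
finger_gap: 0.786
```

```bash
python3 - <<'E'
from h import *
s,_=st(); w=camera('wrist'); s=camera('side')[165:285,300:420]
cv2.imwrite('pics/g3.png',np.hstack([cv2.resize(w,(480,360)),cv2.resize(s,(320,360),interpolation=cv2.INTER_CUBIC)]))
E
```

```text
t 6.3 p [0.4862 0.3618 0.1529] F [-2.   6.5  1.4] gap 0.786
[[ 0.    -0.633 -0.775]
 [ 0.001 -0.775  0.633]
 [-1.    -0.001  0.   ]]
q [-0.751  0.394  0.007  1.839 -0.004  0.907  1.715]
```

View pics/g3.png

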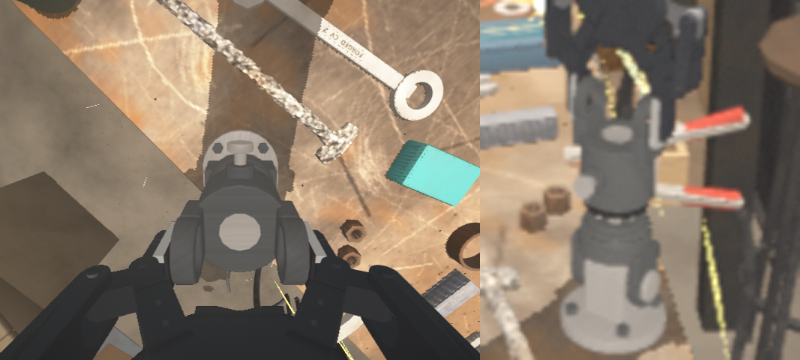

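Request:
move_arm([
  {"tx": 0.002, "ty": 0, "tz": 0, "wx": 0, "wy": 0, "wz": 0, "grip": 0.7},
  {"tx": 0.004, "ty": 0, "tz": 0, "wx": 0, "wy": 0, "wz": 0, "grip": 0.7},
  {"tx": 0.005, "ty": 0, "tz": 0, "wx": 0, "wy": 0, "wz": 0, "grip": 0.7},
  {"tx": 0.006, "ty": 0, "tz": 0, "wx": 0, "wy": 0, "wz": 0, "grip": 0.7},
])

```text
time_s: 6.9
ee_pos: [0.4863, 0.3619, 0.1474]
tool_rot: [-1.825, 0.649, 1.825]
ft_force: [-4.9, 4.0, 8.6]
finger_gap: 0.784
```

Request:
move_arm([
  {"tx": 0.001, "ty": 0, "tz": 0, "wx": 0, "wy": 0, "wz": 0, "grip": 0.7},
  {"tx": 0.002, "ty": 0, "tz": 0, "wx": 0, "wy": 0, "wz": 0, "grip": 0.7},
  {"tx": 0.003, "ty": 0, "tz": 0, "wx": 0, "wy": 0, "wz": 0, "grip": 0.7},
  {"tx": 0.004, "ty": 0, "tz": 0, "wx": 0, "wy": 0, "wz": 0, "grip": 0.7},
])

```text
time_s: 7.4
ee_pos: [0.4867, 0.3623, 0.145]
tool_rot: [-1.825, 0.648, 1.824]
ft_force: [-7.0, 3.1, 33.1]
finger_gap: 0.784
```

Request:
move_arm([
  {"tx": 0, "ty": 0, "tz": 0, "wx": 0, "wy": 0, "wz": 0, "grip": 1},
  {"tx": 0, "ty": 0, "tz": 0, "wx": 0, "wy": 0, "wz": 0, "grip": 1},
  {"tx": 0, "ty": 0, "tz": 0, "wx": 0, "wy": 0, "wz": 0, "grip": 1},
  {"tx": -0.04, "ty": 0, "tz": 0, "wx": 0, "wy": 0, "wz": 0, "grip": 1},
  {"tx": -0.09, "ty": 0, "tz": 0, "wx": 0, "wy": 0, "wz": 0, "grip": 0},
  {"tx": -0.12, "ty": 0, "tz": 0, "wx": 0, "wy": 0, "wz": 0, "grip": 0},
  {"tx": -0.12, "ty": 0, "tz": 0, "wx": 0, "wy": 0, "wz": 0, "grip": 0},
  {"tx": -0.12, "ty": 0, "tz": 0, "wx": 0, "wy": 0, "wz": 0, "grip": 0},
])

```text
time_s: 8.4
ee_pos: [0.4861, 0.3606, 0.2616]
tool_rot: [-1.825, 0.652, 1.826]
ft_force: [-0.1, -1.2, -0.4]
finger_gap: 0.141
```

```bash
python3 - <<'E'
from h import *
s,_=st(); w=camera('wrist'); s=camera('side')[165:285,300:420]
cv2.imwrite('pics/g4.png',np.hstack([cv2.resize(w,(480,360)),cv2.resize(s,(320,360),interpolation=cv2.INTER_CUBIC)]))
for c in ['wrist','side']:
  for l in ['yoke_floor','yoke_ear','pin_head']: lm(c,l,1)
E
```

```text
t 8.4 p [0.4861 0.3606 0.2616] F [-0.1 -1.2 -0.4] gap 0.141
[[-0.001 -0.633 -0.775]
 [-0.001 -0.775  0.633]
 [-1.     0.001  0.   ]]
q [-0.756  0.288  0.014  1.733 -0.004  1.122  1.716]
wrist yoke_floor 0.56 [0.4819 0.358  0.1535]
wrist yoke_ear 0.72 [0.4627 0.3821 0.1659]
wrist pin_head 0.69 [0.4477 0.3238 0.128 ]
side yoke_floor 0.79 [0.4836 0.3583 0.1523]
side yoke_ear 0.91 [0.464  0.3754 0.1658]
side pin_head 0.64 [0.453  0.3176 0.1253]
```

View pics/g4.png

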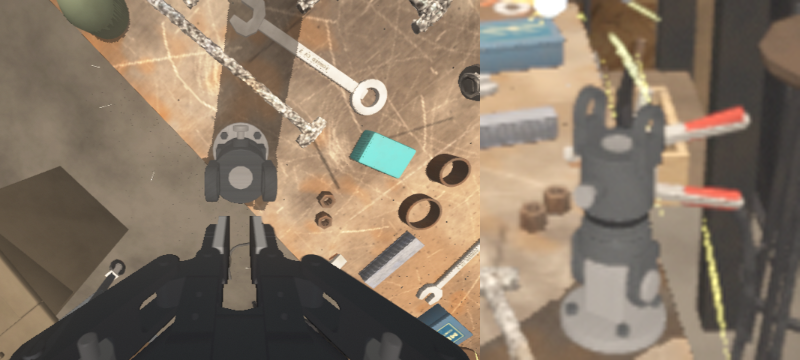

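Request:
move_arm([
  {"tx": 0.03, "ty": 0, "tz": 0, "wx": 0, "wy": 0, "wz": 0, "grip": 0},
  {"tx": 0.06, "ty": 0, "tz": 0, "wx": 0, "wy": 0, "wz": 0, "grip": 0},
  {"tx": 0.085, "ty": 0, "tz": 0, "wx": 0, "wy": 0, "wz": 0, "grip": 0},
  {"tx": 0.1, "ty": 0, "tz": 0, "wx": 0, "wy": 0, "wz": 0, "grip": 0},
  {"tx": 0.105, "ty": 0, "tz": 0, "wx": 0, "wy": 0, "wz": 0, "grip": 0},
  {"tx": 0.105, "ty": 0, "tz": 0, "wx": 0, "wy": 0, "wz": 0, "grip": 0},
])

```text
time_s: 9.55
ee_pos: [0.4865, 0.3611, 0.1577]
tool_rot: [-1.826, 0.65, 1.825]
ft_force: [0.4, 0.2, 0.3]
finger_gap: 0.0
```

Request:
move_arm([
  {"tx": 0.002, "ty": 0, "tz": 0, "wx": 0, "wy": 0, "wz": 0, "grip": 0},
  {"tx": 0.004, "ty": 0, "tz": 0, "wx": 0, "wy": 0, "wz": 0, "grip": 0},
  {"tx": 0.006, "ty": 0, "tz": 0, "wx": 0, "wy": 0, "wz": 0, "grip": 0},
  {"tx": 0.007, "ty": 0, "tz": 0, "wx": 0, "wy": 0, "wz": 0, "grip": 0},
])

```text
time_s: 10.05
ee_pos: [0.4867, 0.3611, 0.1509]
tool_rot: [-1.826, 0.65, 1.825]
ft_force: [-2.5, -2.8, 16.6]
finger_gap: 0.001
```

Request:
move_arm([
  {"tx": 0.001, "ty": 0, "tz": 0, "wx": 0, "wy": 0, "wz": 0, "grip": 0},
  {"tx": 0.002, "ty": 0, "tz": 0, "wx": 0, "wy": 0, "wz": 0, "grip": 0},
  {"tx": 0.002, "ty": 0, "tz": 0, "wx": 0, "wy": 0, "wz": 0, "grip": 0},
])

```text
time_s: 10.42
ee_pos: [0.4871, 0.3614, 0.1507]
tool_rot: [-1.826, 0.648, 1.823]
ft_force: [-6.9, -6.0, 30.7]
finger_gap: -0.001
```

Request:
move_arm([
  {"tx": -0.05, "ty": 0, "tz": 0, "wx": 0, "wy": 0, "wz": 0, "grip": 0},
  {"tx": -0.08, "ty": 0, "tz": 0, "wx": 0, "wy": 0, "wz": 0, "grip": 0},
  {"tx": -0.08, "ty": 0.05, "tz": 0, "wx": 0, "wy": 0, "wz": -0.15, "grip": 0},
  {"tx": -0.08, "ty": 0.1, "tz": 0, "wx": 0, "wy": 0, "wz": -0.3, "grip": 0},
  {"tx": -0.05, "ty": 0.1, "tz": 0, "wx": 0, "wy": 0, "wz": -0.45, "grip": 0},
  {"tx": -0.01, "ty": 0.1, "tz": 0, "wx": 0, "wy": 0, "wz": -0.6, "grip": 0},
  {"tx": 0.015, "ty": 0.1, "tz": 0, "wx": 0, "wy": 0, "wz": -0.6, "grip": 0},
  {"tx": 0.025, "ty": 0.1, "tz": 0, "wx": 0, "wy": 0, "wz": -0.6, "grip": 0},
])

```text
time_s: 11.42
ee_pos: [0.4166, 0.3013, 0.1667]
tool_rot: [-1.737, 0.12, 1.472]
ft_force: [0.3, 0.4, -0.1]
finger_gap: 0.006
```

Request:
move_arm([
  {"tx": 0, "ty": 0, "tz": 0, "wx": 0, "wy": 0, "wz": 0, "grip": 0},
  {"tx": 0, "ty": 0, "tz": 0, "wx": 0, "wy": 0, "wz": 0, "grip": 0},
])

```text
time_s: 11.68
ee_pos: [0.4144, 0.3048, 0.1673]
tool_rot: [-1.739, 0.113, 1.479]
ft_force: [-0.9, 0.2, 0.9]
finger_gap: -0.005
```

```bash
python3 - <<'E'
from h import *
s,_=st(); w=camera('wrist'); s=camera('side')[165:285,270:420]; t=camera('top')[150:250,200:310]
cv2.imwrite('pics/p1.png',np.hstack([cv2.resize(w,(480,360)),cv2.resize(s,(320,256),interpolation=cv2.INTER_CUBIC)[:360].copy() if 0 else cv2.resize(s,(320,360))]))
cv2.imwrite('pics/p1t.png',cv2.resize(t,None,fx=4,fy=4))
for c in ['wrist','side','top']:
  for l in ['yoke_floor','yoke_ear','pin_head']: lm(c,l,1)
E
```

```text
t 11.675 p [0.4144 0.3048 0.1673] F [-0.9  0.2  0.9] gap -0.005
[[ 0.303 -0.551 -0.778]
 [ 0.426 -0.652  0.627]
 [-0.853 -0.521  0.038]]
q [-0.821  0.049  0.168  2.405 -0.805  0.226  2.545]
wrist yoke_floor 0.87 [0.4865 0.3597 0.1527]
wrist pin_head 0.59 [0.4515 0.3203 0.1283]
side yoke_floor 0.9 [0.4836 0.3589 0.1485]
side yoke_ear 0.76 [0.4632 0.3761 0.1646]
side pin_head 0.49 [0.4503 0.3188 0.1272]
top yoke_floor 0.78 [0.4871 0.3591 0.1482]
top yoke_ear 0.62 [0.4684 0.3783 0.1672]
top pin_head 0.64 [0.4555 0.3204 0.1265]
```

View pics/p1.png

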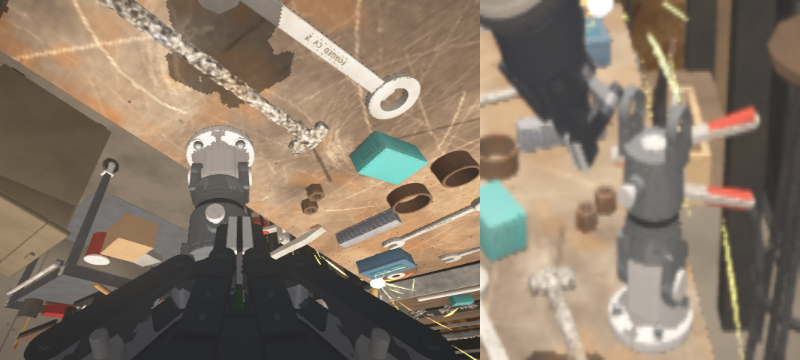

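View pics/p1t.png

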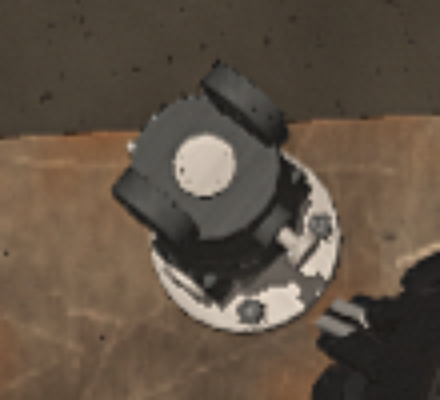

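```bash
cat >> h.py <<'E'
f=np.array([.633,.774,0]); zz=np.array([-.774,.633,0]); dn=np.array([0,0,-1.])
def des(a,dist,z,c=(.4863,.3613)):
    x=np.cos(a)*dn+np.sin(a)*f; x/=np.linalg.norm(x); zc=zz/np.linalg.norm(zz); y=np.cross(zc,x)
    return np.array([c[0],c[1],0])-f*dist+np.array([0,0,z]), np.stack([x,y,zc],1)
def delta(P,Rd):
    s=sensors.read_state(); R=Rn.from_rotvec(s['tool_rot']).as_matrix()
    print('d',np.round(R.T@(P-s['ee_pos']),4),'w',np.round(Rn.from_matrix(R.T@Rd).as_rotvec(),3))
E
python3 - <<'E'
from h import *
st(); delta(*des(.25,.08,.165)); delta(*des(.25,.08,.122)); delta(*des(.25,.066,.122)); print(des(.25,.08,.165))
E
```

```text
t 12.275 p [0.4148 0.3039 0.1668] F [ 0.6 -1.2  0.2] gap 0.0
[[ 0.303 -0.552 -0.776]
 [ 0.425 -0.651  0.629]
 [-0.853 -0.521  0.038]]
q [-0.822  0.05   0.171  2.406 -0.809  0.225  2.548]
d [ 0.0059 -0.0076 -0.0192] w [-0.01   0.037  0.298]
d [ 0.0426  0.0148 -0.0208] w [-0.01   0.037  0.298]
d [ 0.0499  0.0028 -0.0208] w [-0.01   0.037  0.298]
(array([0.43566, 0.29938, 0.165  ]), array([[ 0.15660783, -0.61339805, -0.77409096],
       [ 0.19149204, -0.75003174,  0.63307439],
       [-0.96891939, -0.24737667,  0.        ]]))
```

Request:
move_arm([
  {"tx": 0.003, "ty": -0.004, "tz": -0.01, "wx": -0.005, "wy": 0.02, "wz": 0.15, "grip": 0},
  {"tx": 0.006, "ty": -0.0075, "tz": -0.019, "wx": -0.01, "wy": 0.037, "wz": 0.298, "grip": 0},
  {"tx": 0.006, "ty": -0.0075, "tz": -0.019, "wx": -0.01, "wy": 0.037, "wz": 0.298, "grip": 0},
  {"tx": 0.006, "ty": -0.0075, "tz": -0.019, "wx": -0.01, "wy": 0.037, "wz": 0.298, "grip": 0},
])

```text
time_s: 12.78
ee_pos: [0.4359, 0.3007, 0.165]
tool_rot: [-1.817, 0.4, 1.659]
ft_force: [-0.2, -0.1, -0.6]
finger_gap: 0.002
```

```bash
python3 - <<'E'
from h import *
st(); delta(*des(.25,.08,.122)); delta(*des(.25,.066,.122))
E
```

```text
t 12.775 p [0.4359 0.3007 0.165 ] F [-0.2 -0.1 -0.6] gap 0.002
[[ 0.157 -0.612 -0.775]
 [ 0.192 -0.751  0.632]
 [-0.969 -0.248 -0.001]]
q [-0.964  0.152  0.295  2.186 -0.176  0.571  1.916]
d [ 0.0413  0.0118 -0.0006] w [ 0.001 -0.     0.001]
d [ 0.0448 -0.0018 -0.0007] w [ 0.001 -0.     0.001]
```

Request:
move_arm([
  {"tx": 0.02, "ty": 0.006, "tz": -0.0006, "wx": 0, "wy": 0, "wz": 0, "grip": 0},
  {"tx": 0.0385, "ty": 0.011, "tz": -0.0006, "wx": 0, "wy": 0, "wz": 0, "grip": 0},
  {"tx": 0.0385, "ty": 0.011, "tz": -0.0006, "wx": 0, "wy": 0, "wz": 0, "grip": 0},
  {"tx": 0.0385, "ty": 0.011, "tz": -0.0006, "wx": 0, "wy": 0, "wz": 0, "grip": 0},
])

```text
time_s: 13.28
ee_pos: [0.4352, 0.2981, 0.1253]
tool_rot: [-1.815, 0.401, 1.658]
ft_force: [0.0, 1.1, 0.3]
finger_gap: 0.001
```

```bash
python3 - <<'E'
from h import *
st(); w=camera('wrist'); s=camera('side')[165:285,270:420]; t=camera('top')[150:250,200:310]
cv2.imwrite('pics/p2.png',np.hstack([cv2.resize(w,(400,300)),cv2.resize(s,(375,300))]))
delta(*des(.25,.066,.125)); delta(*des(.25,.05,.125))
E
```

```text
t 13.275 p [0.4352 0.2981 0.1253] F [0.  1.1 0.3] gap 0.001
[[ 0.157 -0.614 -0.774]
 [ 0.192 -0.749  0.634]
 [-0.969 -0.249  0.   ]]
q [-0.933  0.216  0.272  2.223 -0.241  0.476  1.982]
d [ 0.0043 -0.0142  0.0004] w [-0.    -0.     0.002]
d [ 0.0083 -0.0297  0.0004] w [-0.    -0.     0.002]
```

View pics/p2.png

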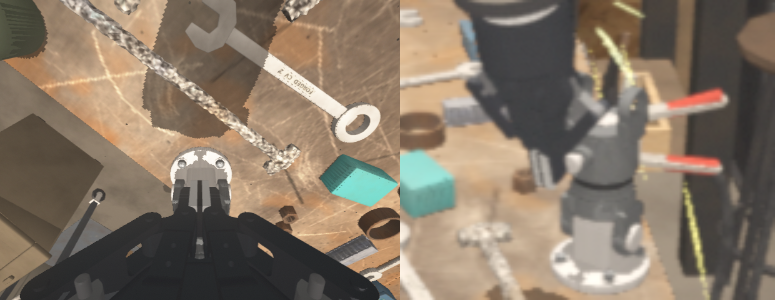

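Request:
move_arm([
  {"tx": 0.0015, "ty": -0.005, "tz": 0, "wx": 0, "wy": 0, "wz": 0, "grip": 0},
  {"tx": 0.003, "ty": -0.01, "tz": 0, "wx": 0, "wy": 0, "wz": 0, "grip": 0},
  {"tx": 0.004, "ty": -0.014, "tz": 0, "wx": 0, "wy": 0, "wz": 0, "grip": 0},
  {"tx": 0.0045, "ty": -0.017, "tz": 0, "wx": 0, "wy": 0, "wz": 0, "grip": 0},
  {"tx": 0.005, "ty": -0.019, "tz": 0, "wx": 0, "wy": 0, "wz": 0, "grip": 0},
])

```text
time_s: 14.05
ee_pos: [0.4476, 0.3134, 0.1246]
tool_rot: [-1.816, 0.402, 1.66]
ft_force: [-2.0, -2.2, 0.9]
finger_gap: -0.0
```

Request:
move_arm([
  {"tx": 0.0005, "ty": -0.002, "tz": 0, "wx": 0, "wy": 0, "wz": 0, "grip": 0},
  {"tx": 0.001, "ty": -0.004, "tz": 0, "wx": 0, "wy": 0, "wz": 0, "grip": 0},
  {"tx": 0.0015, "ty": -0.006, "tz": 0, "wx": 0, "wy": 0, "wz": 0, "grip": 0},
  {"tx": 0.0018, "ty": -0.007, "tz": 0, "wx": 0, "wy": 0, "wz": 0, "grip": 0},
])

```text
time_s: 14.55
ee_pos: [0.4522, 0.3191, 0.1247]
tool_rot: [-1.816, 0.402, 1.659]
ft_force: [-1.9, -2.3, 0.6]
finger_gap: -0.001
```

Request:
move_arm([
  {"tx": 0.0003, "ty": -0.001, "tz": 0, "wx": 0, "wy": 0, "wz": 0, "grip": 0},
  {"tx": 0.0005, "ty": -0.002, "tz": 0, "wx": 0, "wy": 0, "wz": 0, "grip": 0},
  {"tx": 0.0007, "ty": -0.003, "tz": 0, "wx": 0, "wy": 0, "wz": 0, "grip": 0},
])

```text
time_s: 14.92
ee_pos: [0.4536, 0.3208, 0.1244]
tool_rot: [-1.815, 0.403, 1.66]
ft_force: [-7.4, -9.8, 5.4]
finger_gap: 0.002
```

Request:
move_arm([
  {"tx": 0.0002, "ty": -0.001, "tz": 0, "wx": 0, "wy": 0, "wz": 0, "grip": 0},
  {"tx": 0.0003, "ty": -0.0015, "tz": 0, "wx": 0, "wy": 0, "wz": 0, "grip": 0},
  {"tx": 0.0003, "ty": -0.0015, "tz": 0, "wx": 0, "wy": 0, "wz": 0, "grip": 0},
])

```text
time_s: 15.3
ee_pos: [0.4538, 0.321, 0.1242]
tool_rot: [-1.815, 0.406, 1.662]
ft_force: [-12.4, -12.8, 11.3]
finger_gap: 0.003
```

Request:
move_arm([
  {"tx": 0, "ty": 0.02, "tz": 0, "wx": 0, "wy": 0, "wz": 0, "grip": 0},
  {"tx": -0.01, "ty": 0.05, "tz": 0, "wx": 0, "wy": 0, "wz": 0, "grip": 0},
  {"tx": -0.06, "ty": 0.06, "tz": 0, "wx": 0, "wy": 0, "wz": 0.1, "grip": 0},
  {"tx": -0.12, "ty": 0.06, "tz": 0, "wx": 0, "wy": 0, "wz": 0.25, "grip": 0},
  {"tx": -0.15, "ty": 0.06, "tz": 0.04, "wx": 0, "wy": 0, "wz": 0.25, "grip": 0},
  {"tx": -0.15, "ty": 0.06, "tz": 0.08, "wx": 0, "wy": 0, "wz": 0.25, "grip": 0},
  {"tx": -0.15, "ty": 0.06, "tz": 0.08, "wx": 0, "wy": 0, "wz": 0.25, "grip": 0},
  {"tx": -0.15, "ty": 0.06, "tz": 0.08, "wx": 0, "wy": 0, "wz": 0.25, "grip": 0},
])

```text
time_s: 16.3
ee_pos: [0.3331, 0.2996, 0.2554]
tool_rot: [-1.825, 0.651, 1.824]
ft_force: [0.4, 0.6, 0.4]
finger_gap: -0.008
```

```bash
python3 - <<'E'
from h import *
st(); w=camera('wrist'); s=camera('side')[175:285,290:400]; t=camera('top')[150:250,200:310]
cv2.imwrite('pics/e.png',np.hstack([cv2.resize(t,(396,360),interpolation=cv2.INTER_CUBIC),cv2.resize(s,(360,360),interpolation=cv2.INTER_CUBIC)]))
cv2.imwrite('pics/ew.png',w)
for c in ['side','top','wrist']:
  for l in ['lower_ear','yoke_floor','yoke_ear','pin_head']: lm(c,l,1)
E
```

```text
t 16.3 p [0.3331 0.2996 0.2554] F [0.4 0.6 0.4] gap -0.008
[[ 0.001 -0.633 -0.774]
 [ 0.001 -0.774  0.633]
 [-1.    -0.001 -0.   ]]
q [-1.153  0.012  0.281  2.075 -0.004  1.054  1.586]
side lower_ear 0.91 [0.457  0.3829 0.0436]
side yoke_floor 0.98 [0.4851 0.3585 0.1502]
side yoke_ear 0.91 [0.4666 0.3754 0.1676]
side pin_head 0.62 [0.5057 0.0814 0.0021]
top yoke_ear 0.25 [ 0.5096  0.0759 -0.0016]
wrist yoke_floor 0.59 [0.4847 0.361  0.1549]
wrist pin_head 0.64 [0.46   0.3782 0.0436]
```

View pics/e.png

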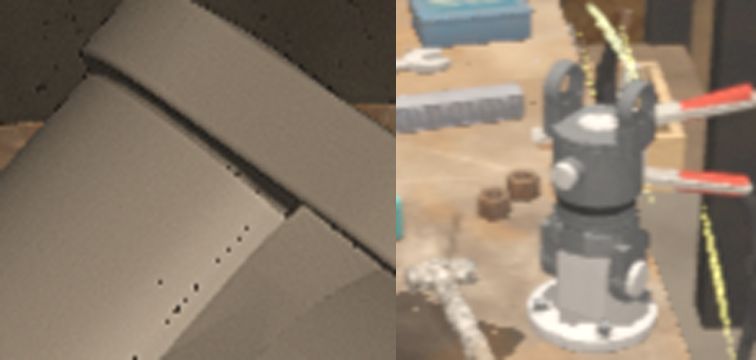

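View pics/ew.png

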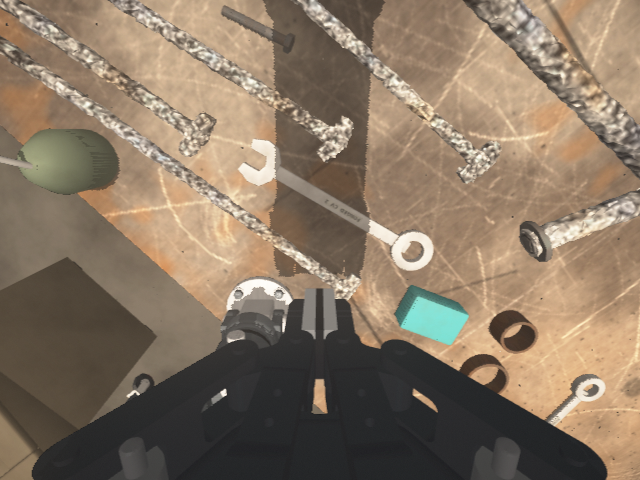

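```bash
python3 - <<'E'
from h import *
print(hand_in()); st()
E
```

```text
the job is handed in; nothing more can be done
None
the job is handed in; nothing more can be done
```

The slip yoke is fully home with its ears in line with the lower yoke's, the dust seal is pressed down and the lock pin is in. I handed the job in about 16 s into the 54 s limit; it reports no verdict.

- **Alignment:** I gripped the yoke by its ears and turned it about 39° counter-clockwise. The splines then meshed: the wrist took the yoke's weight, about 6 N, and the yoke moved down freely.
- **Pressing home:** I pushed it down in the grip, then pressed the floor with shut fingers. The floor stopped solid at z = 0.151 m, the fully-home height, under about 31 N.
- **Lock pin:** I pushed it with the finger tips. It slid at about 3 N for about 9.5 mm (it should travel 9 mm), past the 2 to 4 mm where it would stop on the nose. It then stopped hard, and I backed off at about 20 N.

**Last checks:**
- The final side picture shows the ears in line, the yoke down on the seal and the pin head at the boss.
- In that side picture the network put the floor at 0.150 m. From the wrist it said 0.155 m, within its usual error.
- The network's last pin-head reports were clearly wrong. One landed on the oil can and the other on the lower ear, so I ignored them.
- The arm hid the yoke from the top camera, so there is no top-view check of the final state.
- I kept the arm clear of the oil can and the wrench, and nothing touched the robot at hand-in.

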